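# Knock the square bench dog home

## Robot

A 6-joint arm with a two-finger parallel gripper is mounted at the origin on the work surface. World frame = base frame: x ahead of the robot, y to its left, z up, the work surface at z = 0. Lengths are in m, angles in rad, forces in N, time in s.
With the tool pointing down it reaches from about 0.3 to 0.875 m from the base axis. Payload 6.4 kg.
Tool frame: the origin (TCP) lies at the very end of the fingers, on their centre line; the grasp point (between the pads) lies bot.grasp_offset behind it (bot.grasp_offset is the distance from the TCP to the grasp point, in m); z points along the fingers, y is the direction in which the jaws open and shut (so a half turn about z gives the same grasp; the last joint's range is limited). The gripper opens to 85 mm and grips with 20 to 120 N. Pads are 22 mm wide; open, the fingers measure 114 mm over their backs; the gripper's body (76 mm by 85 mm) begins 54 mm behind the grasp point. The pads swing forward as they close: fully open they stand 13 mm farther back than shut.
Start: joints at [1.048, 0.181, 1.607, -0, 1.354, -0.206], TCP at [0.179, 0.546, 0.231] pointing down, gripper open.
Joint ranges: [-2.99, 2.99], [-0.89, 2.07], [0.3, 2.58], [-1.14, 4.28], [0, 2.63], [-3.12, 3.12]. Speed limits (rad/s): [2.57, 2.57, 3.01, 3.14, 3.14, 3.14].

## Interface

Orientations are given as a 3x3 rotation matrix whose columns are the frame's x, y, z axes.
In Python, from station import bot, vision gives the robot as it stands. The module is installed in compiled form; this text tells all that it offers.
- The arm moves only by the tool carry_out, never from a script. Its argument "series" is a list of rows, each a list of 3 entries, a list of its own where there are three numbers: the shift along the tool's x, y, z in m, then the turn about the tool's z in degrees, then the closure, from -1 (fully open) to 1 (shut). A call has 1 to 8 rows; each row is the pose to reach, as a shift and turn from the pose commanded when the call began, along the tool's axes at that moment; what a row does not reach only later rows make up. A row lasts 1/10 s, in which the tool goes at most 50 mm and 8.59 degrees, less where a joint would pass 70% of its speed; a pose out of reach is approached as far as the arm can. A call with a gripper value outside its range is refused whole. The fingers move at their own pace and stop on an object; "squeeze" is the grip in N (left out, the last holds). Time passes only in rows, so rows that repeat a pose let the fingers close. It gives the time, the measured TCP pose, the force and the opening at its end, in the units of the state.
- bot.read_state(): the state, without advancing time (a new reading comes with each control period).
- vision.grab_frame(name): name is "scene" or "top"; returns a dict with "color" (420x560x3 uint8, red, green, blue), "depth" (420x560 float32, m along the optical axis (not along the pixel's ray), 0 where there is no reading), "vfov" (degrees; the focal length in pixels is half the picture's height over the tangent of half this angle, whatever the lens; pixels are square), "cx", "cy" (the principal point, pixels), "R" (3x3) and "t" (3): a world point X has camera coordinates R X + t. Camera axes: x right, y down, z forward; pixel columns grow to the right and rows downward; lengths in m; the calibration is good to about 2 mm. A picture is of the moment at which its call begins.
- bot.finish_job(): hands the job in, once; it reports no verdict.
The state is a dict: "clock": time; "q": joint angles; "qd": joint speeds; "effort": joint torques, N m; "ee_pos": TCP position; "eef_rot": TCP orientation; "wrist_force": force on the tool from outside, world axes, zero at the start; "wrist_torque": the same for the moment, N m; "finger_gap": opening from 0.0 (shut) to 1.0 (fully open).
Only numpy, scipy, OpenCV 4.12 (cv2) and the standard library are available. Lean on these libraries where they do the work, as an engineer would, in place of code of your own. Each camera call takes 0.05 s, during which the arm holds its last target.

## Task

A wide chair seat is to be planed next and the square-headed bench dog in the planing board is in its way. Pick up the rubber mallet by its handle and knock the square dog down with it until its head sits fully home on the board; leave the two round-headed dogs standing up. Then stand the mallet back on its head on the bench, off the board, and let go.

Things in the scene. Friction and masses are not known exactly. Their poses are not given: they have to be found in the camera images.
- mallet: rubber mallet, 0.4 kg, standing on a flat striking face. Head: black upright cylinder, 60 mm across, 72 tall. Handle: level pale wood bar 24 mm wide, 26 tall, its axis 36 mm above the lower face, ending 200 mm from the head's axis. Origin: centre of the lower face; z up; the handle points along -x. Grip it about 68 mm from the head's axis. Hammer, chair leg, tin and jar nearby are not needed
- square_top (a point): top centre of the square dog: aluminium head 34 x 34 mm, 12 thick, on a 19 mm shank, in any of 3 holes 85 mm apart in a fixed wooden board (130 x 280 mm, top 45 mm above the bench). x across the board, y along the row, z up. Slides straight down only, against 8 N of spring-clip friction, and stays where left. Its top is 71 to 77 mm above the bench at first, 57 mm when fully home
- round1_top (a point): centre of the top face of a round-headed bench dog of the same make (head 32 mm across, 12 mm thick), in another hole of the board, its top 73 to 77 mm above the bench; it slides down like the square one but must stay up. Axes as for the square dog.
- round2_top (a point): the same for the other round-headed dog.

How it is judged:
By the outcome, as a careful person would: the job done as asked, in the order asked, and still so for the second after the job is handed in, with the robot touching nothing.
It also fails if it takes over 42 s, if anything falls off the work surface, if the arm or the gripper's body presses on something with over 40 N, if the wrist force passes 120 N, or if a joint passes its speed limit or range.

## Working session

There is one attempt and no reset: what is moved stays moved. The work goes in short steps, Python scripts to look and compute and a tool call to move; the robot and the scene stay as the last step left them, time stands still between calls to the robot, and variables do not carry over. Pictures are saved under pics/ and viewed, and the job is handed in when it is done.

Besides the shell and the picture viewer there is one more tool, called after ">>>" as name(argument=value, ...), one argument or row to a line, values as JSON. carry_out: Moves the arm, as the interface text tells. Its arguments: {"type":"object","properties":{"series":{"type":"array"},"squeeze":{"type":"number"}},"required":["series"]}

```bash
mkdir -p pics; ls; python3 - <<'E'
from station import bot, vision
import cv2,numpy as np
print(bot.read_state(), bot.grasp_offset)
for n in ("scene","top"):
    f=vision.grab_frame(n); np.savez(f"{n}0.npz",**f)
    cv2.imwrite(f"pics/{n}0.png",cv2.resize(f["color"][:,:,::-1],(800,600)))
    print(n,f["vfov"],f["cx"],f["cy"],f["R"],f["t"],(f["depth"]>0).mean())
E
```

```text
pics
{'clock': 0.0, 'q': array([ 1.04770726e+00,  1.81529100e-01,  1.60800862e+00, -1.42367814e-05,
        1.35383837e+00, -2.06303640e-01]), 'qd': array([ 0.00050252, -0.00020504,  0.00081868,  0.0007532 , -0.00053112,
        0.00043614]), 'effort': array([ 1.04868435e-03, -4.44860208e+01, -3.51336551e+01, -3.00381025e-04,
        9.11783951e-03,  1.41458258e-05]), 'ee_pos': array([0.17882168, 0.54589248, 0.2303906 ]), 'eef_rot': array([[-9.50242514e-01,  3.11509858e-01, -8.78886005e-04],
       [ 3.11510899e-01,  9.50241312e-01, -1.55189934e-03],
       [ 3.51721847e-04, -1.74846330e-03, -9.99998410e-01]]), 'wrist_force': array([ 0.33110326, -0.37896301,  0.03424946]), 'wrist_torque': array([-0.00077396,  0.00207171,  0.05188089]), 'finger_gap': 1.0026731164495264} 0.0187
scene 43.69500924971291 282.5393960788427 203.99389994907327 [[-0.7076589   0.70654148  0.00424527]
 [ 0.55296254  0.55755731 -0.61916256]
 [-0.43983101 -0.43580842 -0.78525136]] [ 0.38229123 -0.31618878  1.25510068] 0.9957057823129252
top 44.86358100233685 275.787566451275 207.34152144493336 [[-0.00709807 -0.99995111  0.00688426]
 [-0.99512145  0.00638599 -0.09845056]
 [ 0.09840179 -0.00754948 -0.99511813]] [0.03385295 0.59699327 0.83523351] 0.9958843537414966
```

View pics/scene0.png

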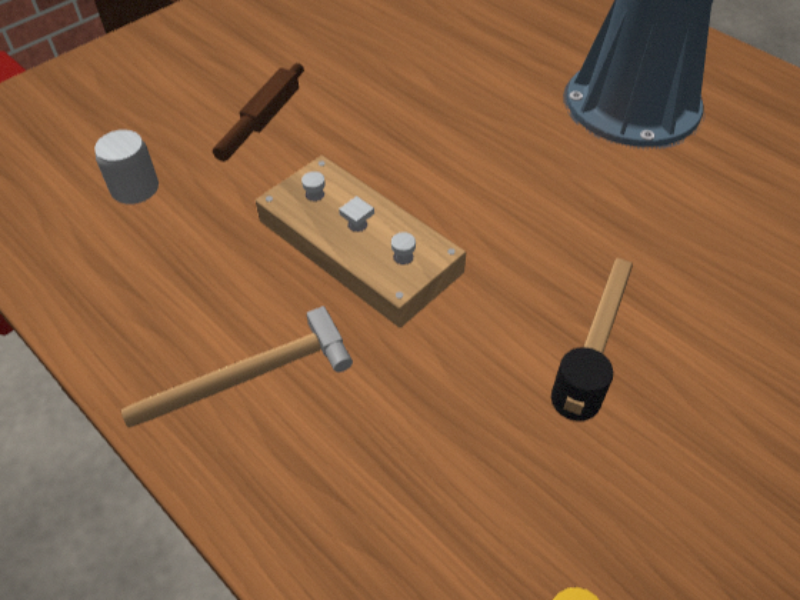

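View pics/top0.png

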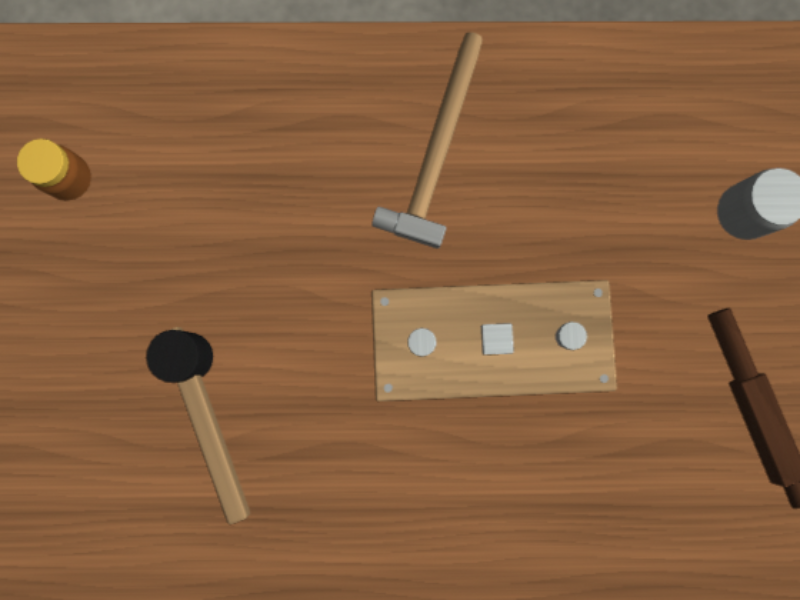

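The scene view shows the board with the square dog in the middle hole, at about (357,212), and the round dogs at (313,183) and (403,244). The mallet head is at (582,380). In the top view the square dog is at (498,339), the round dogs at (422,342) and (573,336), and the mallet head at (180,355) with its handle end at (237,520). Next I'll measure these from both views.

```bash
cat > h.py <<'E'
import numpy as np, cv2
def cloud(f):
    H,W=f["depth"].shape; fl=H/2/np.tan(np.radians(float(f["vfov"]))/2)
    v,u=np.mgrid[:H,:W]; d=f["depth"]
    pc=np.stack([(u-f["cx"])*d/fl,(v-f["cy"])*d/fl,d],-1)
    return (pc-f["t"])@f["R"], d>0
def box(P,m,lo,hi): return m&np.all((P>lo)&(P<hi),-1)
E
python3 - <<'E'
import numpy as np,cv2
from h import *
for n in ("scene","top"):
    f=np.load(n+"0.npz"); P,m=cloud(f); C=f["color"].astype(int)
    s=(560/800)
    pts={"top":dict(sq=(498,339),rL=(422,342),rR=(573,336),head=(176,355),hand=(210,440),brd=(460,380),bench=(300,300)),
     "scene":dict(sq=(357,209),rL=(403,240),rR=(313,179),head=(585,368),hand=(610,300),brd=(380,260),bench=(480,380))}[n]
    print(n)
    for k,(u,v) in pts.items():
        u=int(u*s);v=int(v*s);print(k,np.median(P[v-1:v+2,u-1:u+2].reshape(-1,3),0).round(4))
    sqp=None
    z=P[...,2]
    # dog tops
    mm=box(P,m,[.3,-.25,.066],[.6,.2,.082]).astype(np.uint8)
    nn,lab,st,ce=cv2.connectedComponentsWithStats(mm)
    for i in range(1,nn):
        if st[i,4]>40:
            q=P[lab==i]; print("dogtop",st[i,4],((q.max(0)+q.min(0))/2).round(4),np.median(q,0).round(4),np.ptp(q,0).round(4))
    # black head top & handle
    dark=C.max(-1)<60
    q=P[box(P,m,[.2,.1,.066],[.7,.5,.08])&dark]
    if len(q):
        (c,r)=cv2.minEnclosingCircle(q[:,:2].astype(np.float32)); print("head",len(q),c,r,np.median(q[:,2]))
    q=P[box(P,m,[.2,.1,.042],[.7,.5,.056])&(C.min(-1)>60)]
    print("handle",len(q),q.mean(0),cv2.minAreaRect(q[:,:2].astype(np.float32)),np.median(q[:,2]))
    l=cv2.fitLine(q[:,:2].astype(np.float32),cv2.DIST_L2,0,.01,.01).ravel();print(l,np.degrees(np.arctan2(l[1],l[0])))
    q=P[box(P,m,[.3,-.3,.04],[.65,.2,.05])]
    print("board",cv2.minAreaRect(q[:,:2].astype(np.float32)),np.median(q[:,2]))
E
```

```text
scene
sq [ 0.5457 -0.0847  0.078 ]
rL [ 0.541  -0.0006  0.0782]
rR [ 0.5474 -0.1699  0.075 ]
head [0.5292 0.2769 0.0734]
hand [0.4111 0.2344 0.0497]
brd [ 0.5666 -0.0173  0.0458]
bench [0.5883 0.1803 0.0016]
dogtop 189 [ 0.5479 -0.1701  0.0728] [ 0.5486 -0.1681  0.075 ] [0.0305 0.0317 0.013 ]
dogtop 320 [ 0.5443 -0.0858  0.074 ] [ 0.5467 -0.0827  0.0773] [0.0369 0.0376 0.0138]
dogtop 234 [ 5.417e-01 -4.000e-04  7.370e-02] [0.544  0.0014 0.077 ] [0.0326 0.0327 0.015 ]
head 917 (0.5291144847869873, 0.27976346015930176) 0.029468100517988205 0.0731917190741702
handle 893 [0.4226724  0.23779609 0.05022592] ((0.45015865564346313, 0.24838325381278992), (0.23344393074512482, 0.0227778609842062), 20.954729080200195) 0.050342049369039396
[0.9324136  0.36139303 0.4226724  0.23779608] 21.18577
board ((0.5171294212341309, 0.0002174079418182373), (0.19829167425632477, 0.48257723450660706), 17.888324737548828) 0.046384372131922126
top
sq [ 0.5442 -0.0849  0.0762]
rL [ 5.416e-01 -1.000e-04  7.670e-02]
rR [ 0.5469 -0.1705  0.0739]
head [0.5292 0.2748 0.0734]
hand [0.4322 0.2405 0.0495]
brd [ 0.4979 -0.0457  0.0456]
bench [5.961e-01 1.449e-01 4.000e-04]
dogtop 317 [ 0.5478 -0.1692  0.0722] [ 0.5469 -0.1685  0.0743] [0.0307 0.0322 0.0121]
dogtop 461 [ 0.5442 -0.0842  0.0737] [ 0.5441 -0.0834  0.0767] [0.0348 0.0345 0.0151]
dogtop 307 [0.5408 0.0006 0.0749] [0.5415 0.     0.0766] [0.0304 0.0305 0.0106]
head 1064 (0.5277605652809143, 0.27923253178596497) 0.029525963589549065 0.07255864274368688
handle 1532 [0.42227523 0.23788662 0.04893131] ((0.45029306411743164, 0.2496401071548462), (0.2328980267047882, 0.023398149758577347), 21.04013442993164) 0.04905423841361238
[0.934501   0.35596055 0.42227522 0.23788662] 20.852325
board ((0.5160237550735474, 0.0017486214637756348), (0.19927547872066498, 0.4813264310359955), 18.029632568359375) 0.04523437234642654
```

Both views agree to about 2 mm. The heights fit the text (dogs 74–77 mm, head 73, board 45, handle top 49), and so do the sizes and hole spacing. Next I'll plan the approach.

```bash
cat >> h.py <<'E'
def plan(s,target,yaw_y):
    """shift in tool axes and turn(deg about tool z) to reach world target with tool-y at yaw_y deg"""
    R=s["eef_rot"]; d=R.T@(np.array(target)-s["ee_pos"])
    cur=np.degrees(np.arctan2(R[1,1],R[0,1])); t=-(yaw_y-cur); t=(t+180)%360-180
    print("shift mm",(d*1000).round(1),"turn",round(t,2),"cur yaw",round(cur,2))
E
python3 - <<'E'
from station import bot
from h import *
s=bot.read_state()
plan(s,[.4645,.2543,.12],111); 
E
```

```text
shift mm [-362.3 -188.   110.6] turn -39.15 cur yaw 71.85
```

>>> carry_out(
  series=[
    [[-0.045,-0.023,0.01],-5,-1],
    [[-0.09,-0.047,0.025],-10,-1],
    [[-0.135,-0.07,0.04],-15,-1],
    [[-0.18,-0.094,0.055],-20,-1],
    [[-0.225,-0.117,0.07],-25,-1],
    [[-0.27,-0.14,0.08],-30,-1],
    [[-0.315,-0.164,0.09],-35,-1],
    [[-0.362,-0.188,0.11],-39.15,-1],
  ],
)

```text
clock: 0.9
ee_pos: [0.4508, 0.2689, 0.1287]
eef_rot: [[-0.932, -0.361, 0.001], [-0.361, 0.932, 0.0], [-0.001, -0.0, -1.0]]
wrist_force: [0.9, 0.9, 0.3]
finger_gap: 1.001
```

>>> carry_out(
  series=[
    [[0,0,0],0,-1],
    [[0,0,0],0,-1],
    [[0,0,0],0,-1],
  ],
)

```text
clock: 1.2
ee_pos: [0.4485, 0.2711, 0.1286]
eef_rot: [[-0.934, -0.358, -0.001], [-0.358, 0.934, 0.0], [0.001, 0.0, -1.0]]
wrist_force: [-0.1, 0.3, 0.4]
finger_gap: 0.996
```

```bash
python3 - <<'E'
from station import bot,vision
from h import *
s=bot.read_state();print(s["clock"],s["ee_pos"])
plan(s,[.4645,.2543,.016],111); 
E
```

```text
1.2 [0.44852273 0.27110906 0.12861009]
shift mm [ -9.  -21.5 112.6] turn -0.01 cur yaw 110.99
```

>>> carry_out(
  series=[
    [[-0.009,-0.0215,0.03],0,-1],
    [[-0.009,-0.0215,0.065],0,-1],
    [[-0.009,-0.0215,0.09],0,-1],
    [[-0.009,-0.0215,0.105],0,-1],
    [[-0.009,-0.0215,0.1125],0,-1],
    [[-0.009,-0.0215,0.1125],0,-1],
    [[-0.009,-0.0215,0.1125],0,-1],
  ],
)

```text
clock: 1.9
ee_pos: [0.4661, 0.2544, 0.0173]
eef_rot: [[-0.933, -0.359, 0.002], [-0.359, 0.933, 0.001], [-0.002, -0.0, -1.0]]
wrist_force: [0.7, 0.6, -0.6]
finger_gap: 1.005
```

```bash
python3 - <<'E'
from station import bot,vision
from h import *
s=bot.read_state();print(s["clock"],s["ee_pos"],s["wrist_force"])
plan(s,[.4645,.2543,.016],111)
f=vision.grab_frame("scene");cv2.imwrite("pics/s1.png",cv2.resize(f["color"][150:350,330:560,::-1],None,fx=3,fy=3))
E
```

```text
1.9 [0.46610513 0.25436245 0.0172833 ] [ 0.74179707  0.64716754 -0.62781509]
shift mm [1.5 0.5 1.3] turn 0.05 cur yaw 111.05
```

View pics/s1.png

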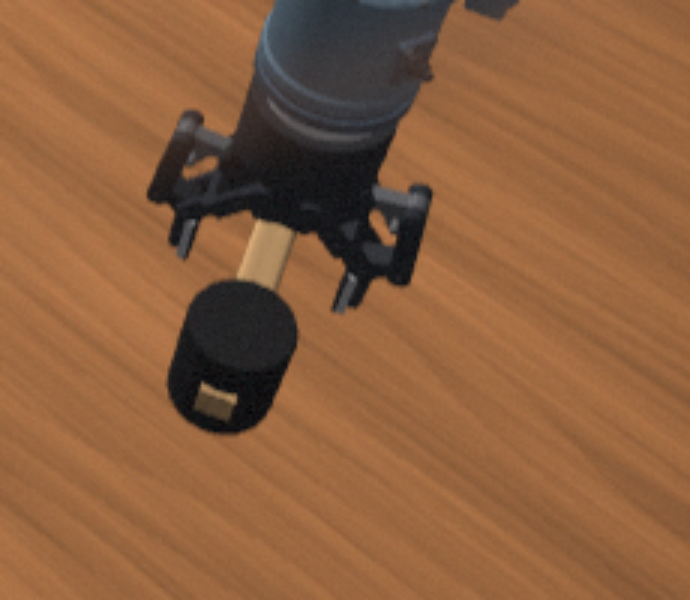

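The gripper straddles the handle behind the head, whose top is at about (240,325), with fingers at (180,245) and (345,290). It is aligned, so I'll close.

>>> carry_out(
  series=[
    [[0.001,0.0005,0.001],0,1],
    [[0.001,0.0005,0.001],0,1],
    [[0.001,0.0005,0.001],0,1],
    [[0.001,0.0005,0.001],0,1],
    [[0.001,0.0005,0.001],0,1],
    [[0.001,0.0005,0.001],0,1],
    [[0.001,0.0005,0.001],0,1],
    [[0.001,0.0005,0.001],0,1],
  ],
  squeeze=120,
)

```text
clock: 2.75
ee_pos: [0.4645, 0.2537, 0.0155]
eef_rot: [[-0.934, -0.358, 0.0], [-0.358, 0.934, -0.0], [-0.0, -0.0, -1.0]]
wrist_force: [-1.5, -2.6, 5.6]
finger_gap: 0.268
```

>>> carry_out(
  series=[
    [[0,0,0],0,1],
    [[0,0,0],0,1],
    [[0,0,0],0,1],
    [[0,0,0],0,1],
  ],
  squeeze=120,
)

```text
clock: 3.15
ee_pos: [0.4645, 0.2537, 0.0155]
eef_rot: [[-0.934, -0.358, 0.0], [-0.358, 0.934, -0.0], [-0.0, -0.0, -1.0]]
wrist_force: [-2.2, -2.0, 4.9]
finger_gap: 0.258
```

>>> carry_out(
  series=[
    [[0,0,-0.01],0,1],
    [[0,0,-0.03],0,1],
    [[0,0,-0.06],0,1],
    [[0,0,-0.09],0,1],
    [[0,0,-0.12],0,1],
    [[0,0,-0.14],0,1],
    [[0,0,-0.14],0,1],
    [[0,0,-0.14],0,1],
  ],
)

```text
clock: 3.95
ee_pos: [0.4637, 0.2536, 0.1545]
eef_rot: [[-0.934, -0.358, -0.001], [-0.358, 0.934, -0.0], [0.001, 0.0, -1.0]]
wrist_force: [-0.1, 0.0, -4.9]
finger_gap: 0.263
```

```bash
python3 - <<'E'
from station import bot,vision
from h import *
s=bot.read_state();print(s["clock"],s["ee_pos"],s["wrist_force"],s["wrist_torque"],s["finger_gap"])
for n in ("scene","top"):
    f=vision.grab_frame(n);P,m=cloud(f);C=f["color"].astype(int)
    np.savez(n+"1.npz",**f)
    cv2.imwrite(f"pics/{n}2.png",cv2.resize(f["color"][:,:,::-1],(800,600)))
E
```

```text
3.95 [0.46368746 0.25363395 0.15454517] [-0.09975441  0.01137387 -4.92449881] [-0.08559109  0.21102613 -0.02287354] 0.2626321740669224
```

View pics/scene2.png

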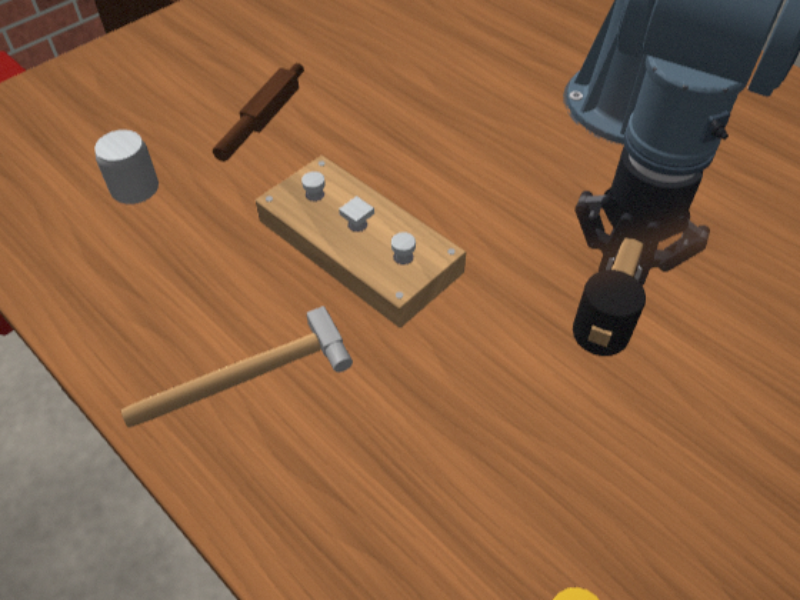

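View pics/top2.png

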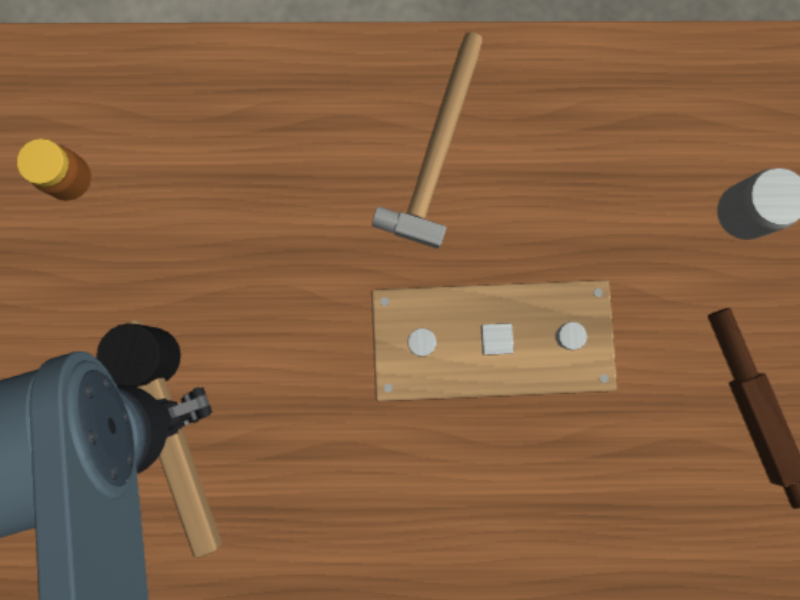

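The mallet is lifted and looks level, with the head at about (612,295) in the scene view and (133,353) in the top view. Now to measure how it sits in the grip.

```bash
cat >> h.py <<'E'
def head(f,lo,hi,tag=""):
    P,m=cloud(f);C=f["color"].astype(int); dark=C.max(-1)<60
    q=P[box(P,m,lo,hi)&dark]
    if len(q)<60: print(tag,"few",len(q)); return
    for _ in range(3):
        zt=np.percentile(q[:,2],80); 
        c=np.linalg.lstsq(np.c_[q[:,:2]-q[:,:2].mean(0),np.ones(len(q))],q[:,2],rcond=None)[0]
        r=q[:,2]-np.c_[q[:,:2]-q[:,:2].mean(0),np.ones(len(q))]@c; q=q[abs(r)<max(.003,2*r.std())]
    (cc,rr)=cv2.minEnclosingCircle(q[:,:2].astype(np.float32))
    print(tag,len(q),"centre",np.round(cc,4),"r",round(rr,4),"z",q[:,2].mean().round(4),"tilt deg(dz/dx,dz/dy)",np.degrees(c[:2]).round(2),"mean",q[:,:2].mean(0).round(4))
E
python3 - <<'E'
from h import *
for n in ("scene","top"):
    f=np.load(n+"1.npz"); head(f,[.495,.2,.2],[.58,.33,.222],n)
    f=np.load(n+"0.npz"); head(f,[.495,.2,.064],[.58,.33,.08],n+"0")
E
```

```text
scene 1087 centre [0.5272 0.2794] r 0.0309 z 0.2119 tilt deg(dz/dx,dz/dy) [-1.41 -0.39] mean [0.5295 0.2809]
scene0 855 centre [0.529  0.2796] r 0.0295 z 0.0732 tilt deg(dz/dx,dz/dy) [-0.62 -0.22] mean [0.53   0.2799]
top 1431 centre [0.5265 0.2793] r 0.0294 z 0.2102 tilt deg(dz/dx,dz/dy) [-0.44  0.3 ] mean [0.5271 0.2781]
top0 1008 centre [0.5278 0.2792] r 0.0295 z 0.0726 tilt deg(dz/dx,dz/dy) [0.01 0.06] mean [0.5278 0.2788]
```

```bash
python3 - <<'E'
from station import bot
from h import *
s=bot.read_state()
plan(s,[.4754,-.0867,.150],92)
E
```

```text
shift mm [ 110.1 -322.     3.5] turn 18.99 cur yaw 110.99
```

>>> carry_out(
  series=[
    [[0.01,-0.03,0],2,1],
    [[0.025,-0.073,0],5,1],
    [[0.04,-0.117,0],8,1],
    [[0.055,-0.161,0],11,1],
    [[0.07,-0.205,0],14,1],
    [[0.084,-0.245,0.001],16,1],
    [[0.098,-0.285,0.002],18,1],
    [[0.11,-0.32,0.0035],19,1],
  ],
)

```text
clock: 4.85
ee_pos: [0.475, -0.0862, 0.15]
eef_rot: [[-0.999, -0.033, -0.003], [-0.033, 0.999, 0.001], [0.002, 0.001, -1.0]]
wrist_force: [0.1, -0.2, -3.0]
finger_gap: 0.262
```

>>> carry_out(
  series=[
    [[0,0,0],0,1],
    [[0,0,0],0,1],
    [[0,0,0],0,1],
    [[0,0,0],0,1],
  ],
)

```text
clock: 5.25
ee_pos: [0.4758, -0.0831, 0.151]
eef_rot: [[-0.999, -0.037, -0.001], [-0.037, 0.999, 0.001], [0.001, 0.001, -1.0]]
wrist_force: [0.2, -0.3, -3.5]
finger_gap: 0.265
```

```bash
python3 - <<'E'
from station import bot,vision
from h import *
s=bot.read_state();print(s["clock"],s["ee_pos"],s["wrist_force"],s["wrist_torque"],s["finger_gap"])
plan(s,[.4754,-.0867,.105],92)
for n in ("scene","top"):
    f=vision.grab_frame(n); np.savez(n+"2.npz",**f)
    head(f,[.5,-.16,.18],[.6,-.03,.235],n)
    cv2.imwrite(f"pics/{n}3.png",cv2.resize(f["color"][:,:,::-1],(800,600)))
E
```

```text
5.25 [ 0.47582746 -0.08310407  0.15103193] [ 0.20133771 -0.34724763 -3.51762487] [ 0.00618631  0.20193931 -0.00456032] 0.2653994411469162
shift mm [ 0.5 -3.6 46. ] turn 0.1 cur yaw 92.1
scene 835 centre [ 0.545  -0.0773] r 0.0297 z 0.2057 tilt deg(dz/dx,dz/dy) [-8.27 -9.56] mean [ 0.5492 -0.0724]
top 834 centre [ 0.5441 -0.0766] r 0.0296 z 0.2075 tilt deg(dz/dx,dz/dy) [-0.17 -0.4 ] mean [ 0.5502 -0.0691]
```

View pics/scene3.png

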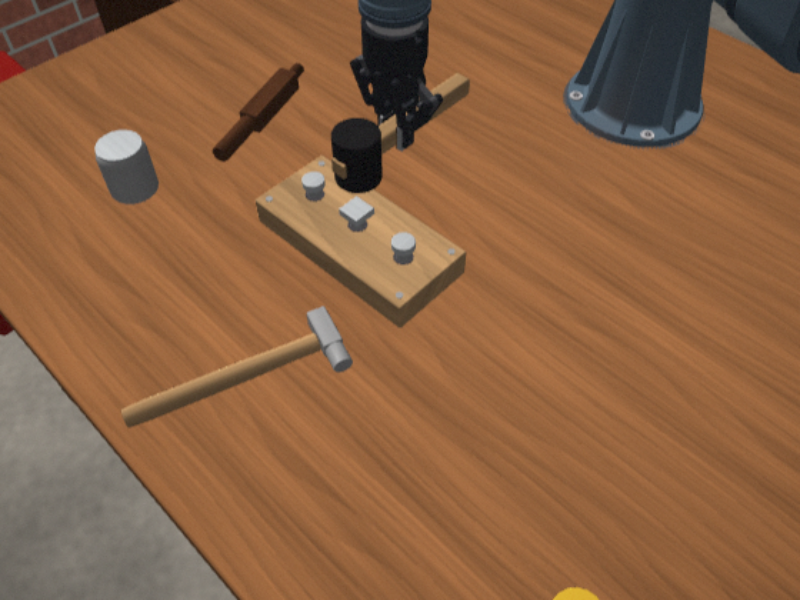

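The head hangs at (357,155) in the scene view, level and just above the square dog. I'll shift it about 5 mm toward −y and lower it until it is close over the dog.

>>> carry_out(
  series=[
    [[0,-0.003,0.01],0,1],
    [[0,-0.005,0.025],0,1],
    [[0,-0.005,0.038],0,1],
    [[0,-0.005,0.044],0,1],
    [[0,-0.005,0.044],0,1],
    [[0,-0.005,0.044],0,1],
  ],
)

```text
clock: 5.95
ee_pos: [0.4765, -0.0894, 0.1077]
eef_rot: [[-0.999, -0.035, -0.0], [-0.035, 0.999, 0.0], [0.0, 0.0, -1.0]]
wrist_force: [0.8, 0.8, -2.6]
finger_gap: 0.262
```

```bash
python3 - <<'E'
from station import bot,vision
from h import *
s=bot.read_state();print(s["clock"],s["ee_pos"],s["wrist_force"],s["wrist_torque"],s["finger_gap"])
for n in ("scene","top"):
    f=vision.grab_frame(n); np.savez(n+"3.npz",**f)
    head(f,[.505,-.13,.14],[.58,-.045,.185],n)
    x0,y0=(150,60) if n=="scene" else (230,170)
    cv2.imwrite(f"pics/{n}4.png",cv2.resize(f["color"][y0:y0+150,x0:x0+200,::-1],None,fx=4,fy=4))
E
```

```text
5.95 [ 0.47654772 -0.08940307  0.10767587] [ 0.8113057   0.81691938 -2.62510905] [0.02306405 0.15447359 0.0086571 ] 0.26230187060970767
scene 731 centre [ 0.5455 -0.0835] r 0.0293 z 0.1633 tilt deg(dz/dx,dz/dy) [-6.58 -8.  ] mean [ 0.5491 -0.0796]
top 751 centre [ 0.5443 -0.0836] r 0.0299 z 0.1644 tilt deg(dz/dx,dz/dy) [-0.64 -1.36] mean [ 0.551  -0.0759]
```

View pics/scene4.png

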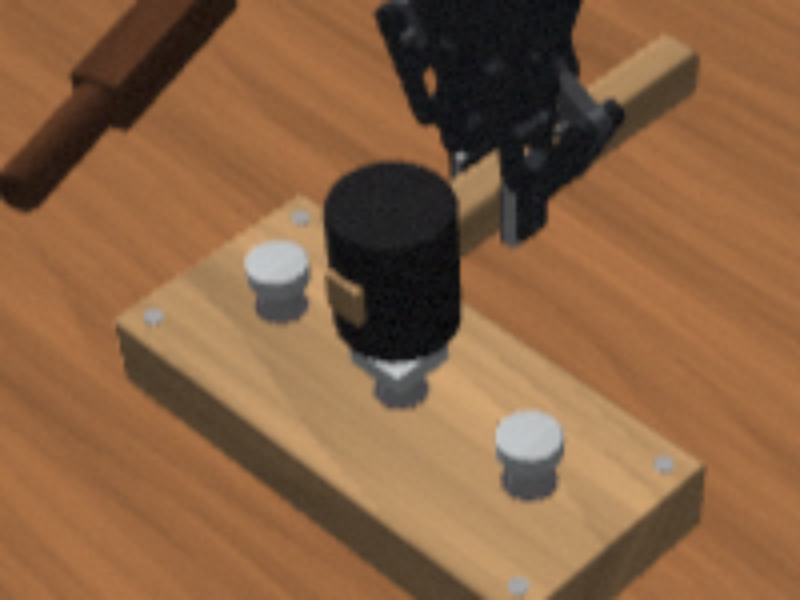

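View pics/top4.png

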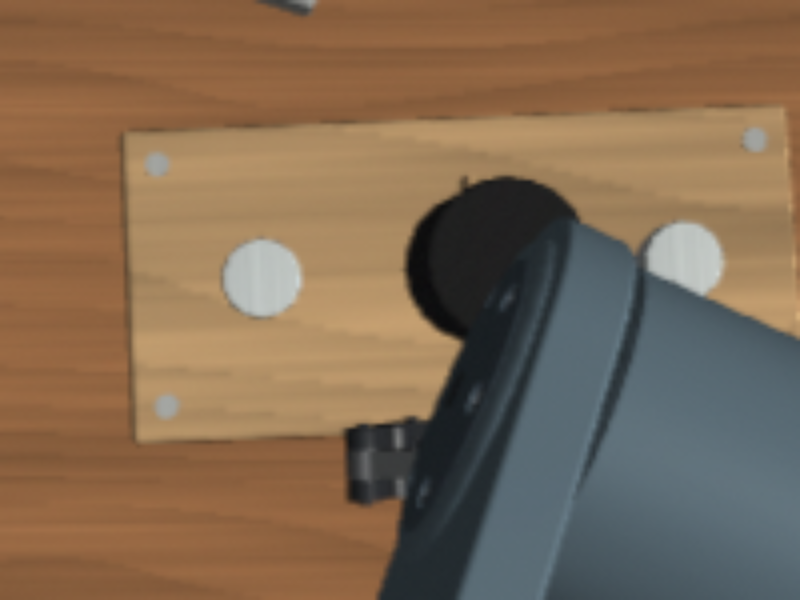

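The head is over the square dog (scene crop (395,260)) and clear of both round dogs at (277,270) and (528,445). The gap to the dog is about 16 mm. Now to strike.

>>> carry_out(
  series=[
    [[0,0,0.012],0,1],
    [[0,0,0.022],0,1],
    [[0,0,0.029],0,1],
    [[0,0,0.032],0,1],
    [[0,0,0.032],0,1],
  ],
)

```text
clock: 6.55
ee_pos: [0.477, -0.0897, 0.0755]
eef_rot: [[-0.999, -0.035, 0.001], [-0.035, 0.999, -0.0], [-0.001, -0.0, -1.0]]
wrist_force: [2.2, -0.4, -1.2]
finger_gap: 0.265
```

```bash
python3 - <<'E'
from station import bot,vision
from h import *
s=bot.read_state();print(s["clock"],s["ee_pos"],s["wrist_force"],s["wrist_torque"],s["finger_gap"])
for n in ("scene","top"):
    f=vision.grab_frame(n)
    head(f,[.505,-.13,.11],[.58,-.045,.155],n)
    x0,y0=(150,60) if n=="scene" else (230,170)
    cv2.imwrite(f"pics/{n}5.png",cv2.resize(f["color"][y0:y0+150,x0:x0+200,::-1],None,fx=4,fy=4))
E
```

```text
6.55 [ 0.4770034  -0.08969405  0.07553376] [ 2.16985786 -0.41055245 -1.22241986] [-0.1183026  -0.2365164  -0.11461058] 0.26512417209563127
scene 665 centre [ 0.5459 -0.0841] r 0.0302 z 0.1321 tilt deg(dz/dx,dz/dy) [-5.15 -6.28] mean [ 0.5488 -0.0808]
top 641 centre [ 0.5445 -0.0833] r 0.0294 z 0.1321 tilt deg(dz/dx,dz/dy) [ 0.02 -0.79] mean [ 0.5517 -0.0762]
```

View pics/scene5.png

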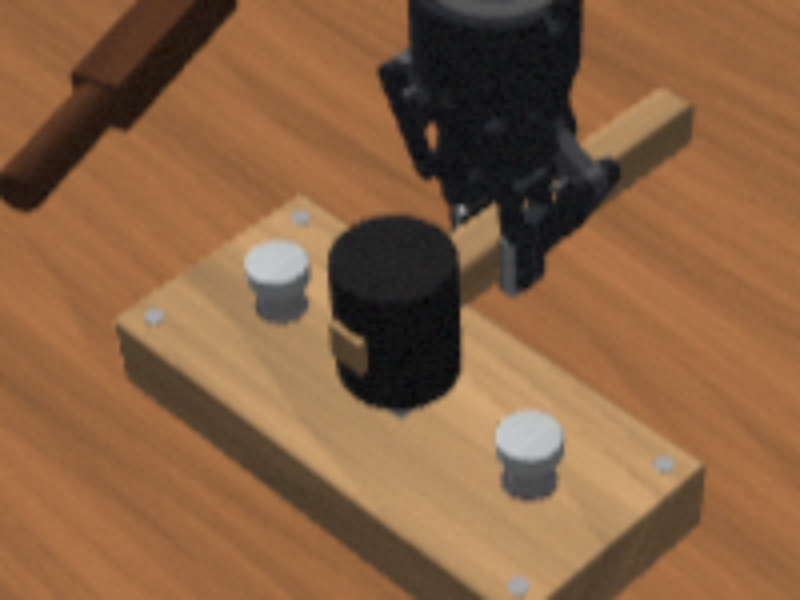

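The dog went down with the mallet, and the face is now at about 60 mm. I'll press on in small steps and watch the force.

>>> carry_out(
  series=[
    [[0,0,0.002],0,1],
    [[0,0,0.002],0,1],
  ],
)

```text
clock: 6.85
ee_pos: [0.4764, -0.0895, 0.0737]
eef_rot: [[-0.999, -0.035, 0.0], [-0.035, 0.999, -0.0], [-0.0, -0.0, -1.0]]
wrist_force: [1.6, -1.0, 2.0]
finger_gap: 0.264
```

>>> carry_out(
  series=[
    [[0,0,0.0015],0,1],
    [[0,0,0.0015],0,1],
  ],
)

```text
clock: 7.05
ee_pos: [0.4764, -0.0895, 0.0723]
eef_rot: [[-0.999, -0.035, 0.0], [-0.035, 0.999, -0.0], [-0.0, -0.0, -1.0]]
wrist_force: [-1.0, -0.2, 5.7]
finger_gap: 0.262
```

>>> carry_out(
  series=[
    [[0,0,0.0015],0,1],
    [[0,0,0.0015],0,1],
  ],
)

```text
clock: 7.25
ee_pos: [0.4764, -0.0896, 0.072]
eef_rot: [[-0.999, -0.035, -0.0], [-0.035, 0.999, -0.0], [0.0, -0.0, -1.0]]
wrist_force: [-7.8, 0.6, 17.3]
finger_gap: 0.266
```

>>> carry_out(
  series=[
    [[0,0,0.0015],0,1],
    [[0,0,0.0015],0,1],
  ],
)

```text
clock: 7.45
ee_pos: [0.4762, -0.0897, 0.0715]
eef_rot: [[-0.999, -0.036, -0.001], [-0.036, 0.999, -0.001], [0.001, -0.001, -1.0]]
wrist_force: [-15.4, 2.0, 29.9]
finger_gap: 0.264
```

The force is now rising with no further travel, so the dog is home. I'll lift straight up, then move clear to check.

>>> carry_out(
  series=[
    [[0,0,-0.005],0,1],
    [[0,0,-0.02],0,1],
    [[0,0,-0.045],0,1],
    [[0,0,-0.07],0,1],
    [[0,0,-0.085],0,1],
    [[0,0,-0.085],0,1],
  ],
)

```text
clock: 8.05
ee_pos: [0.4769, -0.0895, 0.1552]
eef_rot: [[-0.999, -0.035, 0.002], [-0.035, 0.999, -0.001], [-0.002, -0.001, -1.0]]
wrist_force: [0.8, -1.0, -3.3]
finger_gap: 0.263
```

```bash
python3 - <<'E'
from station import bot
from h import *
s=bot.read_state();print(s["clock"],s["ee_pos"],s["wrist_force"])
plan(s,[.4637,.2536,.152],111)
E
```

```text
8.05 [ 0.47685242 -0.08950305  0.15517731] [ 0.79433221 -1.02377097 -3.28085919]
shift mm [  1.1 343.4   2.9] turn -18.99 cur yaw 92.01
```

>>> carry_out(
  series=[
    [[0,0.03,0],-2,1],
    [[0,0.073,0],-5,1],
    [[0,0.117,0],-8,1],
    [[0,0.161,0],-11,1],
    [[0,0.205,0],-14,1],
    [[0,0.248,0.001],-16,1],
    [[0,0.288,0.002],-18,1],
    [[0,0.325,0.003],-19,1],
  ],
)

```text
clock: 8.85
ee_pos: [0.4629, 0.2369, 0.1487]
eef_rot: [[-0.933, -0.36, -0.004], [-0.36, 0.933, -0.001], [0.004, 0.001, -1.0]]
wrist_force: [1.0, -0.0, -3.0]
finger_gap: 0.263
```

>>> carry_out(
  series=[
    [[0,0.015,0],0,1],
    [[0,0.015,0],0,1],
    [[0,0.015,0],0,1],
    [[0,0.015,0],0,1],
  ],
)

```text
clock: 9.25
ee_pos: [0.4595, 0.2481, 0.1504]
eef_rot: [[-0.934, -0.357, -0.001], [-0.357, 0.934, -0.001], [0.001, -0.0, -1.0]]
wrist_force: [-0.8, -0.8, -2.5]
finger_gap: 0.266
```

```bash
cat >> h.py <<'E'
def dogs(f,n):
    P,m=cloud(f)
    for k,(x,y) in dict(r1=(.5415,0),sq=(.5442,-.0845),r2=(.547,-.1695),brd1=(.543,-.042),brd2=(.545,-.127)).items():
        q=P[m&(np.hypot(P[...,0]-x,P[...,1]-y)<.011)&(P[...,2]>.03)]
        print(n,k,len(q),"z med",np.median(q[:,2]).round(4))
E
python3 - <<'E'
from station import bot,vision
from h import *
s=bot.read_state();print(s["clock"],s["ee_pos"],s["wrist_force"],s["finger_gap"])
for n in ("scene","top"):
    f=vision.grab_frame(n); dogs(np.load(n+"0.npz"),n+" before"); dogs(f,n+" now")
    head(f,[.495,.2,.17],[.58,.33,.24],n)
    cv2.imwrite(f"pics/{n}6.png",cv2.resize(f["color"][:,:,::-1],(800,600)))
E
```

```text
9.25 [0.45949269 0.24812604 0.15044595] [-0.77577437 -0.79212883 -2.45590637] 0.26615068167800077
scene before r1 144 z med 0.0764
scene before sq 125 z med 0.0768
scene before r2 123 z med 0.074
scene before brd1 82 z med 0.0464
scene before brd2 55 z med 0.0463
scene now r1 147 z med 0.0766
scene now sq 71 z med 0.0584
scene now r2 122 z med 0.0742
scene now brd1 78 z med 0.0468
scene now brd2 67 z med 0.0467
scene 1284 centre [0.524 0.274] r 0.0299 z 0.2058 tilt deg(dz/dx,dz/dy) [-11.54  -4.76] mean [0.5293 0.2769]
top before r1 146 z med 0.0767
top before sq 145 z med 0.077
top before r2 147 z med 0.0746
top before brd1 139 z med 0.0454
top before brd2 137 z med 0.0452
top now r1 144 z med 0.0768
top now sq 139 z med 0.0572
top now r2 140 z med 0.0746
top now brd1 138 z med 0.0453
top now brd2 134 z med 0.0452
top 1439 centre [0.523  0.2737] r 0.0296 z 0.2073 tilt deg(dz/dx,dz/dy) [-0.07  2.64] mean [0.5241 0.272 ]
```

View pics/scene6.png

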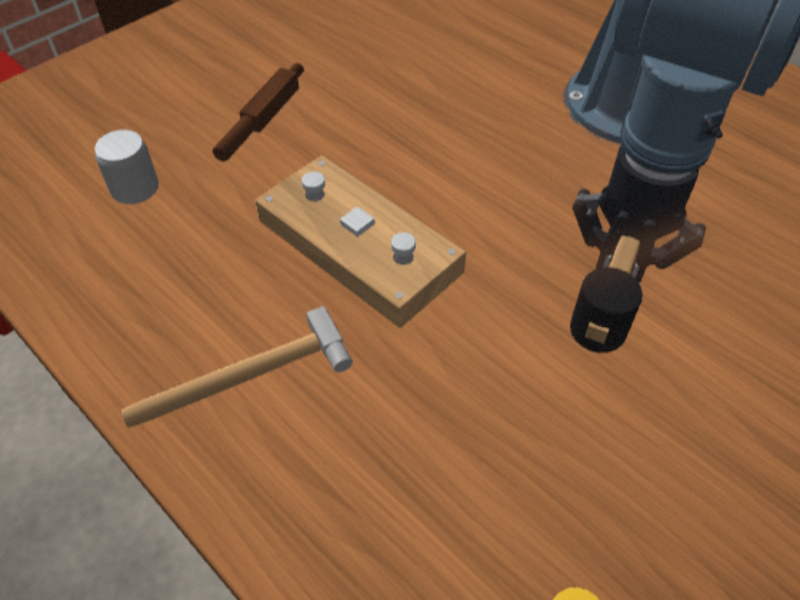

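The square dog sits on the board at (357,221): its top measures 57.2 mm, which is 11.9 mm above the board top for a 12 mm head. The round dogs are unchanged at 76.8 and 74.6 mm. Next I'll set the mallet down slowly.

>>> carry_out(
  series=[
    [[0,0,0.02],0,1],
    [[0,0,0.05],0,1],
    [[0,0,0.08],0,1],
    [[0,0,0.105],0,1],
    [[0,0,0.12],0,1],
    [[0,0,0.127],0,1],
    [[0,0,0.127],0,1],
    [[0,0,0.127],0,1],
  ],
)

```text
clock: 10.15
ee_pos: [0.4606, 0.2493, 0.025]
eef_rot: [[-0.934, -0.358, 0.001], [-0.358, 0.934, 0.0], [-0.001, -0.0, -1.0]]
wrist_force: [-0.1, -0.2, -2.8]
finger_gap: 0.265
```

```bash
python3 - <<'E'
from station import bot,vision
from h import *
s=bot.read_state();print(s["clock"],s["ee_pos"],s["wrist_force"],s["wrist_torque"])
for n in ("scene","top"):
    f=vision.grab_frame(n)
    head(f,[.485,.235,.072],[.58,.33,.09],n)
    if n=="scene": cv2.imwrite("pics/s7.png",cv2.resize(f["color"][150:350,330:560,::-1],None,fx=3,fy=3))
E
```

```text
10.15 [0.46059962 0.24925775 0.02497233] [-0.10584818 -0.22630318 -2.79095326] [-0.08231922  0.16464286 -0.01089521]
scene 850 centre [0.5248 0.2759] r 0.0298 z 0.0825 tilt deg(dz/dx,dz/dy) [-0.92 -0.37] mean [0.5255 0.276 ]
top 781 centre [0.524  0.2753] r 0.0293 z 0.0821 tilt deg(dz/dx,dz/dy) [-0.19  0.39] mean [0.5289 0.272 ]
```

View pics/s7.png

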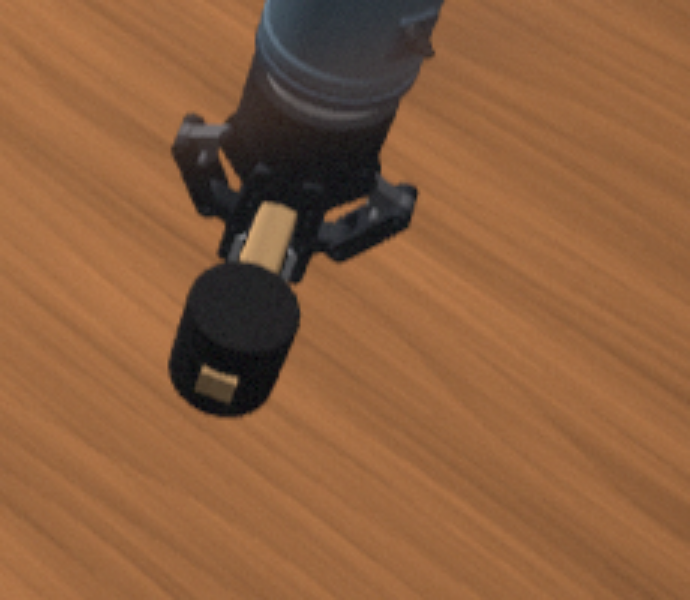

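The mallet hangs level, head top at (242,310), about 9–10 mm above the bench. I'll lower the rest in small steps.

>>> carry_out(
  series=[
    [[0,0,0.004],0,1],
    [[0,0,0.007],0,1],
    [[0,0,0.0085],0,1],
    [[0,0,0.0085],0,1],
    [[0,0,0.0085],0,1],
  ],
)

```text
clock: 10.75
ee_pos: [0.4597, 0.2494, 0.0157]
eef_rot: [[-0.934, -0.358, 0.0], [-0.358, 0.934, 0.0], [-0.0, 0.0, -1.0]]
wrist_force: [-1.6, -0.2, -1.7]
finger_gap: 0.264
```

>>> carry_out(
  series=[
    [[0,0,0.001],0,1],
    [[0,0,0.001],0,1],
    [[0,0,0.001],0,1],
  ],
)

```text
clock: 11.05
ee_pos: [0.4597, 0.2494, 0.0155]
eef_rot: [[-0.933, -0.359, -0.0], [-0.359, 0.933, -0.0], [0.0, -0.0, -1.0]]
wrist_force: [-6.0, -2.3, 8.9]
finger_gap: 0.264
```

It's on the bench. Now to release and retreat.

>>> carry_out(
  series=[
    [[0,0,-0.0005],0,1],
    [[0,0,-0.0005],0,0.3],
    [[0,0,-0.0005],0,0],
    [[0,0,-0.0005],0,-0.5],
    [[0,0,-0.0005],0,-1],
    [[0,0,-0.0005],0,-1],
    [[0,0,-0.0005],0,-1],
    [[0,0,-0.0005],0,-1],
  ],
  squeeze=20,
)

```text
clock: 11.85
ee_pos: [0.4597, 0.2494, 0.0151]
eef_rot: [[-0.934, -0.358, 0.0], [-0.358, 0.934, 0.0], [-0.0, 0.0, -1.0]]
wrist_force: [-0.6, -0.4, 0.0]
finger_gap: 1.0
```

>>> carry_out(
  series=[
    [[0,0,0],0,-1],
    [[0,0,0],0,-1],
    [[0,0,0],0,-1],
    [[0,0,0],0,-1],
  ],
)

```text
clock: 12.25
ee_pos: [0.4597, 0.2494, 0.0151]
eef_rot: [[-0.934, -0.358, -0.0], [-0.358, 0.934, -0.0], [0.0, -0.0, -1.0]]
wrist_force: [-0.0, 1.0, -0.2]
finger_gap: 0.999
```

>>> carry_out(
  series=[
    [[0,0,-0.015],0,-1],
    [[0,0,-0.05],0,-1],
    [[0,0,-0.1],0,-1],
    [[0,0,-0.14],0,-1],
    [[0,0,-0.18],0,-1],
    [[0.03,0.02,-0.2],0,-1],
    [[0.07,0.04,-0.2],0,-1],
    [[0.1,0.06,-0.2],0,-1],
  ],
)

```text
clock: 13.05
ee_pos: [0.3434, 0.2695, 0.2158]
eef_rot: [[-0.934, -0.358, 0.001], [-0.358, 0.934, 0.001], [-0.001, 0.0, -1.0]]
wrist_force: [-0.5, 0.3, -0.3]
finger_gap: 1.004
```

>>> carry_out(
  series=[
    [[0.03,0.03,0],0,-1],
    [[0.03,0.06,0],0,-1],
    [[0.03,0.1,0],0,-1],
    [[0.03,0.1,0],0,-1],
  ],
)

```text
clock: 13.45
ee_pos: [0.2791, 0.3551, 0.2156]
eef_rot: [[-0.932, -0.362, 0.0], [-0.362, 0.932, 0.002], [-0.001, 0.002, -1.0]]
wrist_force: [0.4, -0.9, 0.4]
finger_gap: 0.999
```

```bash
python3 - <<'E'
from station import bot,vision
from h import *
s=bot.read_state();print(s["clock"],s["ee_pos"],s["wrist_force"],np.abs(s["qd"]).max())
for n in ("scene","top"):
    f=vision.grab_frame(n); dogs(f,n+" now")
    head(f,[.485,.235,.06],[.58,.33,.09],n)
    cv2.imwrite(f"pics/{n}8.png",cv2.resize(f["color"][:,:,::-1],(800,600)))
E
```

```text
13.45 [0.27914694 0.35512344 0.21555578] [ 0.39471126 -0.91929238  0.36568821] 0.07852360462208965
scene now r1 143 z med 0.0764
scene now sq 72 z med 0.0585
scene now r2 124 z med 0.0743
scene now brd1 80 z med 0.0464
scene now brd2 69 z med 0.0464
scene 845 centre [0.5243 0.2757] r 0.0295 z 0.0733 tilt deg(dz/dx,dz/dy) [-1.2  -0.57] mean [0.5252 0.2763]
top now r1 145 z med 0.0764
top now sq 141 z med 0.0571
top now r2 143 z med 0.0746
top now brd1 137 z med 0.0453
top now brd2 139 z med 0.0455
top 993 centre [0.5231 0.2748] r 0.0294 z 0.0726 tilt deg(dz/dx,dz/dy) [-0.2   0.29] mean [0.523 0.275]
```

View pics/scene8.png

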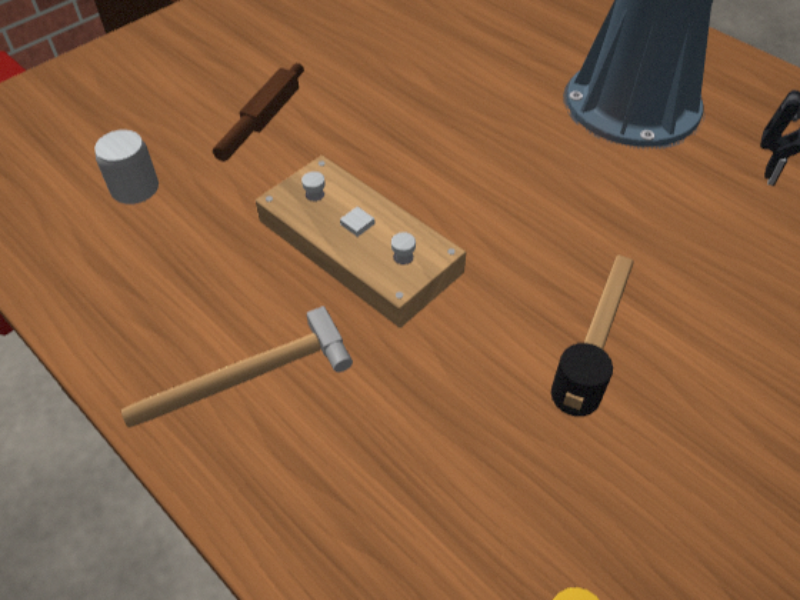

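View pics/top8.png

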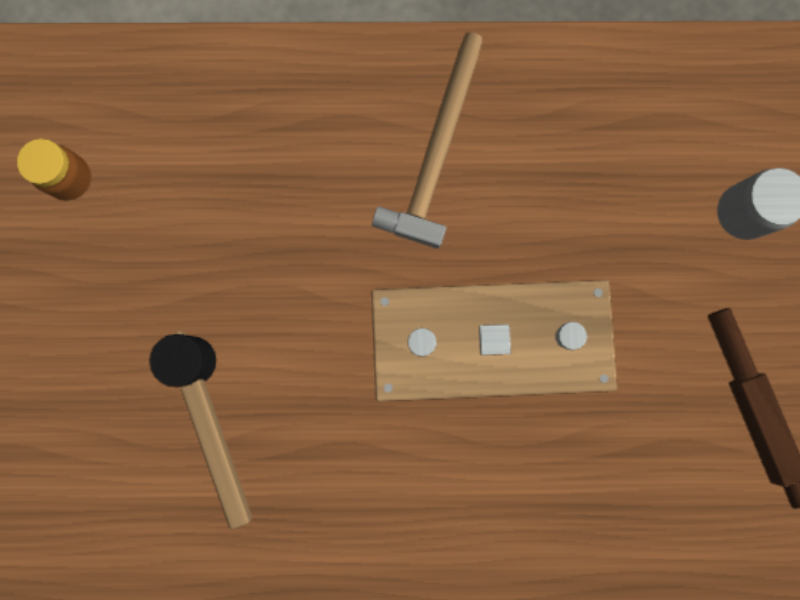

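The mallet stands on its head off the board, at (582,378) in the scene view and (180,360) in the top view. The square dog is flush at (357,221), both round dogs are up, and nothing else has moved.

```bash
python3 -c "
from station import bot
print(bot.finish_job())"
```

```text
the job is handed in; nothing more can be done
None
```

The square dog is knocked fully home, both round dogs are still up, and the mallet is back standing on its head on the bench, off the board. I handed the job in at about 13.5 s; no verdict is reported.

I gripped the mallet by its handle about 68 mm from the head and drove the dog down. At about 57 mm it stopped moving while the force rose to about 30 N.

| Last check | Top view (mm) | Scene view (mm) |
|---|---|---|
| Square dog top | 57.1 (was 77.0) | 58.5 (was 76.8) |
| Board top | 45.4 | 46.4 |
| Round dog 1 top | 76.4 (was 76.7) | 76.4 (was 76.4) |
| Round dog 2 top | 74.6 (was 74.6) | 74.3 (was 74.0) |
| Mallet head top | 72.6 | 73.3 |

- **Small disagreement:** the scene camera reads the square dog about 1.4 mm higher than the top camera. It reads the board about 1 mm high too, so the dog's head stands about 12 mm above the board in both views, which is its full thickness.
- **Mallet:** it stands level to about 1°. The gripper is open and clear of everything.

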